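# Lift the hot pot lid with the lid lifter

## Task

The pot's lid is too hot to touch: take the lid lifter from its wooden rest, hook it under the lid's loop and lift the lid off, keeping it level. Lower it gently on the hook onto the round cork mat, wholly inside the mat's edge, unhook the lifter and lay it back in the notches of its rest. Touch the lid with the lifter only, never with the gripper, and leave the tumbler, mug, syrup dispenser and turntable as they are.

Things in the scene. Friction and masses are not known exactly. Their poses are not given: they have to be found in the camera images.
- lifter: All sizes in mm. Lid lifter, 0.22 kg, loose. Origin: centre of its handle, the grip, a level dark wooden bar along own x, 180 long, 18 wide (y), 20 high. z up. A steel C-hook hangs below: a shank (8 in x, 16 in y) drops at x = -45 to a flat level tine, 24 wide (y), 5 thick, running to x = +26. Mouth opens to own +x. It starts on the rest, axes about parallel to the rest's.
- hook_seat (a point): Point on the top face of the lifter's tine, 85 straight below the handle's centre (tine's underside: 90 below), 41 from the shank and 21 from the lip. The lip stands 9 above the tine's top at the free end, x = +21 to +26. The lid's loop bar should hang here, so that the load is under the grip.
- lid: Round blue lid, 156 diameter, about 0.45 kg (varies), loose, on the pot. Origin: centre of its underside, a dark boss 128 across that hangs 8 into the pot's mouth (about 6 play around) and on which it stands when set down. Flange 8 to 13, top centre 21 above the origin; z up. A steel loop stands on it: posts at y = +36 and -36 joined by a level straight bar along own y.
- lid_loop (a point): Middle of the lid's loop bar (round, 8 thick, along the lid's y), 66 above the lid's origin. Clear opening below it: 40 high (22 to 62 above the lid's origin), 64 wide. The tine enters along the lid's x, from either side. The lid hangs level if the bar's middle is within about 10 of the tine's middle line.
- pot: Shallow blue round pot on a low black stand, fixed; 158 outer diameter, rim 80 above the table, mouth 144, small ear handles at own +y and -y reaching 105 from the axis at height 62. Corn cobs inside. Origin on the table below its centre. With the lid on, the lid's origin is 72 above the pot's.
- cork: Round cork mat, fixed, 216 diameter, 10 thick; origin at the centre of its underside on the table. It and the pot may be on either side.
- cork_top (a point): Centre of the cork mat's top face, 10 above the table.
- rest: Wooden rest, fixed. Base 190 (x) by 70 (y), 8 thick; origin on the table at its centre. Posts at x = +70 and -70 (12 in x, 52 in y) with saddles 100 up that carry the handle; ears 14 higher leave notches 32 wide. The hook hangs between the posts, 15 from the one on the shank's side. Lift out and lower straight. In place: lifter origin 110 above this one, within 10 in x; at the start the mouth faces own +x.
- tumbler: Bystander: clear glass tumbler, 78 diameter, 90 high, loose; origin at the centre of its underside.
- mug: Bystander: copper-coloured mug, 84 diameter, 85 high, loose, standing on the turntable; origin at the centre of its underside.
- dispenser: Bystander: empty steel syrup pump dispenser, 76 diameter, 184 high, loose; origin at the centre of its underside.
- susan: Bystander: black turntable (lazy susan), base fixed, origin at the table on its axis; top 184 diameter, 23 high.
- susan_top (a joint): Angle of the turntable's top in rad, turns freely.
Mind the look-alikes: they are no part of the job. Leave any purple look-alike of the lid alone.

How it is judged (in metres and radians):
On the way, in this order (a step that is already met when the one before it is completed fails the run):
1. the lid hangs level on the lifter, clear of the pot (z of lid in the frame of pot above 0.095 m and contact force between lifter and lid above 1 N and angle between lid's own z axis and vertical below 0.3 rad), for 0.3 s.
2. still hanging on the lifter, the lid is within 25 mm above the cork mat or touching it (z of lid in the frame of cork_top below 0.025 m and horizontal distance between lid and cork_top below 0.045 m and contact force between lifter and lid above 1 N), for 0.05 s.
At the end, for the whole second after the job is handed in: Lid flat (0.06 rad), still, free of the lifter, on the cork mat, centre within 30 mm of the mat's (wholly inside its edge); lifter still in both notches of its rest, upright within 0.1 rad, handle centre 110 mm (within 5) above the rest's origin, within 22 mm along and 12 mm across (horizontal distance between lid and cork_top below 0.03 m and z of lid in the frame of cork_top between -0.004 and 0.004 m and angle between lid's own z axis and vertical below 0.06 rad and linear speed of each of lid, lifter below 0.02 m/s and contact force between lifter and lid below 0.1 N and z of lifter in the frame of rest between 0.105 and 0.115 m and x of lifter in the frame of rest between -0.022 and 0.022 m and y of lifter in the frame of rest between -0.012 and 0.012 m and angle between lifter's own z axis and vertical below 0.1 rad and angle between the x axis of lifter and the x axis of rest, either way round below 0.25 rad); the robot touches nothing.
It fails at once if the gripper or arm touches the hot lid (contact force between any of the fingers, the arm and lid above 0.5 N).
It fails at once if the lid tips by more than 0.35 rad (angle between lid's own z axis and vertical above 0.35 rad).
It fails at once if a bystander is moved by more than 15 mm, or tipped, or the turntable bumped (distance of any of tumbler, mug, dispenser from where it was at the start of the episode above 0.015 m or angle between any of tumbler, mug, dispenser's own z axis and vertical above 0.2 rad or contact force between any of the arm, the fingers, lifter, lid and susan above 2 N).
It also fails if it takes over 72 s, if anything falls off the work surface, if the arm or the gripper's body presses on something with over 40 N, if the wrist force passes 120 N, or if a joint passes its speed limit or range.

## Robot

A 6-joint arm with a two-finger parallel gripper is mounted at the origin on the work surface. World frame = base frame: x ahead of the robot, y to its left, z up, the work surface at z = 0. Lengths are in mm, angles in rad, forces in N, time in s.
With the tool pointing down it reaches from about 275 to 1000 mm from the base axis. Payload 8.4 kg.
Tool frame: the origin (TCP) lies on the centre line of the jaws, within the pads' length; the fingertips stand 22 mm ahead of it and the grasp point (between the pads) lies 3 mm ahead of it; z points along the fingers, x is the direction in which the jaws open and shut, and the axes are right-handed (so a half turn about z gives the same grasp; the last joint's range is limited). The gripper opens to 85 mm and grips with 20 to 120 N. Pads are 22 mm wide; open, the fingers measure 114 mm over their backs; the gripper's body (76 mm by 85 mm) begins 54 mm behind the grasp point. The pads swing forward as they close: fully open they stand 13 mm farther back than shut.
Start: joints at [1.277, 0.353, 1.633, -0, 1.155, -0.002], TCP at [179.796, 598.583, 253.281] pointing down, gripper open.
Joint ranges: [-2.63, 2.63], [-0.92, 2.1], [0.06, 2.66], [-1.3, 4.44], [0, 2.69], [-3.02, 3.02]. Speed limits (rad/s): [2.22, 2.22, 2.79, 3.14, 3.14, 3.14].

## Interface

Orientations are given as [roll, pitch, yaw] about the fixed x, y, z axes, in that order (R = Rz(yaw) Ry(pitch) Rx(roll)).
In Python, from rig import status, viewer, job gives the robot as it stands.
- The arm moves only by the tool send_rows, never from a script. Its argument "plan" is a list of rows, each a list of 3 entries, a list of its own where there are three numbers: the shift along the tool's x, y, z in m, then the turn, a rotation vector about the tool's x, y, z in rad, then the opening, from -1 (shut) to 1 (fully open). In form: [[[x, y, z], [rx, ry, rz], jaw], ...]. A call has exactly 5 rows; each row is the pose to reach, as a shift and turn from the pose measured when the call began, along the tool's axes at that moment; what a row does not reach only later rows make up. A row lasts 1/12 s, in which the tool goes at most 41.7 mm and 7.16 degrees, less where a joint would pass 70% of its speed; a pose out of reach is approached as far as the arm can. A call with a gripper value outside its range is refused whole. The fingers move at their own pace and stop on an object; "squeeze" is the grip in N (left out, the last holds). Time passes only in rows, so rows that repeat a pose let the fingers close, or fill a call up. It gives the time, the measured TCP pose, the force and the opening at its end, in the units of the state.
- status.sense(): the state, without advancing time (a new reading comes with each control period).
- viewer.grab_frame(name): name is "scene" or "top" or "wrist"; returns the picture (384x512x3 uint8, red, green, blue); there is no depth.
- viewer.camera_params(name): a dict with "intrinsics" (3x3 intrinsics, pixels), "xyz" and "orientation" of the camera in the world. Camera axes: x right, y down, z forward; pixel columns grow to the right and rows downward; lengths in mm; the calibration is good to about 2 mm. A picture is of the moment at which its call begins: read the wrist's pose just before it. camera_params takes no time and is no camera call; for the wrist camera it gives the pose at the moment of the call.
- job.sign_off(): hands the job in, once; it reports no verdict.
Trained networks look in the newest picture that a camera, given by its name, has taken for a name from the list of things; names that differ only in an ending like _2 or _b are one class to them, and where a whole thing is asked for, a point or a joint stands for the part that bears it (a point fixed in the world has none). Each returns a list of dicts, best first, with "p" (0 to 1); they miss things now and then, are a little off and sometimes report something else, mostly with a low value. They report only what shows in the picture. A call takes as long as a camera call. They do not tell look-alikes from the thing itself.
- viewer.cut_out(label, camera): "mask" (384x512 bool, what is visible of it) and "extent" ([left, top, width, height] in pixels, round what is visible of it).
The state is a dict: "clock": time; "qpos": joint angles; "qvel": joint speeds; "joint_efforts": joint torques, N m; "eef_pos": TCP position; "tcp_rot": TCP orientation; "contact_force": force on the tool from outside, world axes, zero at the start; "wrist_torque": the same for the moment, N m; "opening": opening from 0.0 (shut) to 1.0 (fully open).
Only numpy, scipy, OpenCV 4.12 (cv2) and the standard library are available. Lean on these libraries where they do the work, as an engineer would, in place of code of your own. Each camera call takes 0.05 s, during which the arm holds its last target.

## Working session

There is one attempt and no reset: what is moved stays moved. The work goes in short steps, Python scripts to look and compute and a tool call to move; the robot and the scene stay as the last step left them, time stands still between calls to the robot, and variables do not carry over. Pictures are saved under pics/ and viewed, and the job is handed in when it is done.

Besides the shell and the picture viewer there is one more tool, called after "Call:" in YAML: its name, and indented under it one key for each argument. send_rows: Moves the arm, as the interface text tells. Its arguments: {"type":"object","properties":{"plan":{"type":"array"},"squeeze":{"type":"number"}},"required":["plan"]}

```bash
mkdir -p pics; ls
python3 - <<'E'
from rig import status, viewer, job
import cv2
s=status.sense();print(s)
for n in ("scene","top","wrist"):
    im=viewer.grab_frame(n);cv2.imwrite(f"pics/{n}0.png",im[:,:,::-1])
    print(n,viewer.camera_params(n))
E
```

```text
pics
{'clock': 0.0, 'qpos': array([ 1.27660418e+00,  3.53655507e-01,  1.63414183e+00,  1.16304199e-05,
        1.15518150e+00, -2.43828853e-03]), 'qvel': array([-0.00050244, -0.0014703 ,  0.00064875,  0.00035766,  0.00013071,
       -0.00063391]), 'joint_efforts': array([ 2.56512703e-04, -6.05258346e+01, -3.42071843e+01, -7.24506526e-05,
        9.56252916e-03,  8.64512685e-06]), 'eef_pos': array([179.66104473, 598.15684027, 252.55376518]), 'tcp_rot': array([-3.14157864e+00,  1.38615547e-03,  1.27903777e+00]), 'contact_force': array([-0.29300622,  0.56682541,  0.66374385]), 'wrist_torque': array([-0.02707689,  0.01709394, -0.00214137]), 'opening': 1.0020458573566904}
scene {'intrinsics': array([[394.95592004,   0.        , 264.17590643],
       [  0.        , 394.95592004, 186.51380141],
       [  0.        ,   0.        ,   1.        ]]), 'xyz': array([1321.08542987, -305.47173901,  682.31619347]), 'orientation': array([-2.16173104,  0.00906335,  1.11110135])}
top {'intrinsics': array([[346.50983226,   0.        , 264.71523132],
       [  0.        , 346.50983226, 194.07254552],
       [  0.        ,   0.        ,   1.        ]]), 'xyz': array([ 391.6703985 ,   51.62148288, 1264.8152133 ]), 'orientation': array([-3.00789994,  0.02161148, -1.56667751])}
wrist {'intrinsics': array([[308.76446294,   0.        , 253.71504824],
       [  0.        , 308.76446294, 192.89985444],
       [  0.        ,   0.        ,   1.        ]]), 'xyz': array([103.32975417, 620.76094245, 372.52979659]), 'orientation': array([2.82557054e+00, 1.20495963e-03, 1.27955448e+00])}
```

View pics/scene0.png

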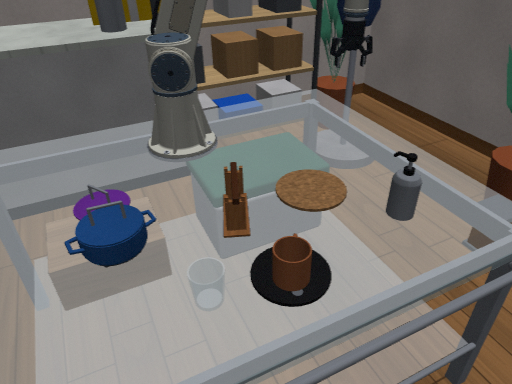

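View pics/top0.png

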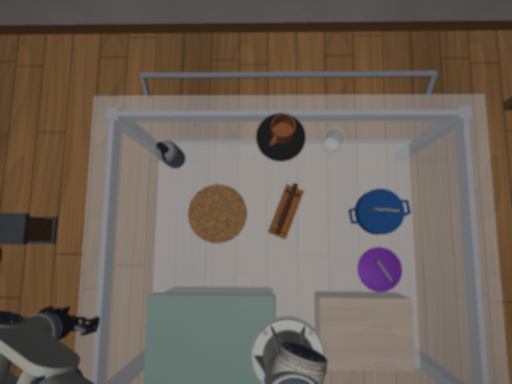

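View pics/wrist0.png

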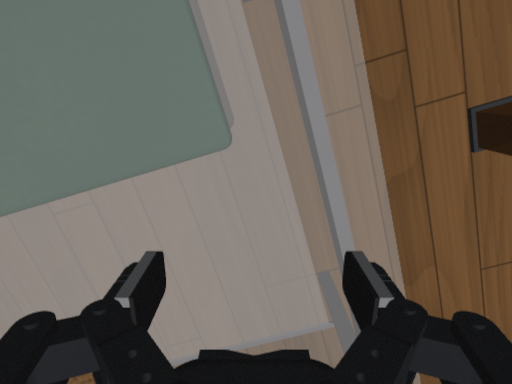

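Seen: the blue lid with its steel loop is on the pot (top 380,212). A purple look-alike lies at (380,269), the cork mat at (217,213) and the rest with the lifter at (286,210). Also visible are the tumbler (334,140), the mug on the turntable (281,135) and the dispenser (170,153). The boxes are under the glass table. Next I'll run the networks and zoom in.

```bash
cat > h.py <<'E'
import numpy as np, cv2
from scipy.spatial.transform import Rotation as R
from rig import status, viewer, job
def cam(n):
    p=viewer.camera_params(n); return p["intrinsics"],np.array(p["xyz"]),R.from_euler('xyz',p["orientation"]).as_matrix()
def toz(c,uv,z):
    K,t,M=c; d=M@np.linalg.inv(K)@np.array([uv[0],uv[1],1.]); return t+d*(z-t[2])/d[2]
def proj(c,P):
    K,t,M=c; q=(np.atleast_2d(P)-t)@M@K.T; return q[:,:2]/q[:,2:]
E
python3 - <<'E'
from h import *
zs=dict(lifter=110,lid=85,pot=70,cork=10,rest=50,tumbler=45,mug=60,dispenser=90,susan=23)
for n in("top","scene"):
    im=viewer.grab_frame(n); c=cam(n); o=im[:,:,::-1].copy()
    for k in zs:
        for d in viewer.cut_out(k,n):
            m=d["mask"]; v,u=np.nonzero(m); 
            print(n,k,round(d["p"],2),d["extent"],(u.mean().round(1),v.mean().round(1)),toz(c,(u.mean(),v.mean()),zs[k]).round(0))
            if d["p"]>.4 and k in("lifter","lid","rest"): cv2.imwrite(f"pics/m_{n}_{k}.png",m*255)
    if n=="top": r=o[165:290,170:430]; r=cv2.resize(r,None,fx=3,fy=3,interpolation=2)
    else: r=cv2.resize(o[140:260,40:360],None,fx=2.5,fy=2.5,interpolation=2)
    cv2.imwrite(f"pics/z_{n}.png",r)
print(status.sense()["clock"])
E
```

```text
top lifter 0.72 [275.1, 184.0, 22.8, 47.2] (np.float64(285.7), np.float64(209.4)) [495.   7. 110.]
top lid 0.67 [360.1, 246.2, 43.8, 44.1] (np.float64(379.0), np.float64(269.6)) [ 298. -302.   85.]
top lid 0.6 [187.0, 184.6, 60.4, 58.6] (np.float64(216.8), np.float64(213.6)) [483. 242.  85.]
top lid 0.59 [358.2, 193.3, 45.5, 41.7] (np.float64(380.9), np.float64(211.7)) [ 490. -316.   85.]
top pot 0.81 [350.7, 198.3, 62.2, 36.8] (np.float64(367.5), np.float64(214.3)) [ 483. -275.   70.]
top cork 0.57 [187.5, 186.4, 59.7, 56.8] (np.float64(216.8), np.float64(213.6)) [488. 254.  10.]
top cork 0.44 [356.9, 193.1, 48.0, 41.4] (np.float64(380.5), np.float64(211.2)) [ 499. -338.   10.]
top rest 0.55 [268.9, 188.3, 34.0, 51.0] (np.float64(285.1), np.float64(213.0)) [488.   7.  50.]
top tumbler 0.74 [324.0, 130.1, 20.4, 24.1] (np.float64(332.8), np.float64(140.0)) [ 753. -167.   45.]
top tumbler 0.35 [259.6, 114.6, 46.1, 46.7] (np.float64(279.4), np.float64(141.3)) [749.  26.  45.]
top mug 0.98 [270.2, 112.6, 20.9, 35.3] (np.float64(281.5), np.float64(129.3)) [789.  19.  60.]
top dispenser 0.
[... 1104 characters left out ...]
260.8, 38.4, 52.3] (np.float64(207.1), np.float64(283.0)) [ 742. -161.   45.]
scene tumbler 0.38 [274.9, 171.7, 75.9, 41.4] (np.float64(310.9), np.float64(190.0)) [544. 222.  45.]
scene mug 0.71 [273.8, 237.9, 36.1, 54.4] (np.float64(291.9), np.float64(262.4)) [783.  23.  60.]
scene mug 0.25 [230.7, 163.7, 9.5, 39.3] (np.float64(234.8), np.float64(184.8)) [441.  30.  60.]
scene dispenser 0.9 [386.8, 151.1, 36.9, 67.5] (np.float64(403.9), np.float64(190.4)) [712. 401.  90.]
scene susan 0.57 [251.3, 246.7, 79.4, 62.0] (np.float64(290.5), np.float64(281.1)) [800.  11.  23.]
1.15[ WARN:0@1.783] global loadsave.cpp:1063 imwrite_ Unsupported depth image for selected encoder is fallbacked to CV_8U.
```

View pics/z_top.png

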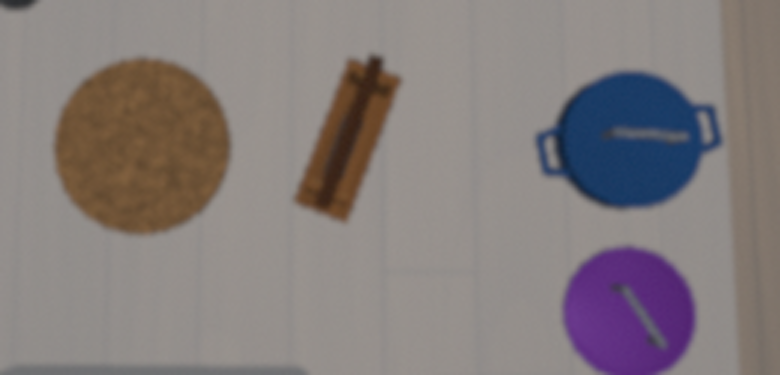

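View pics/z_scene.png

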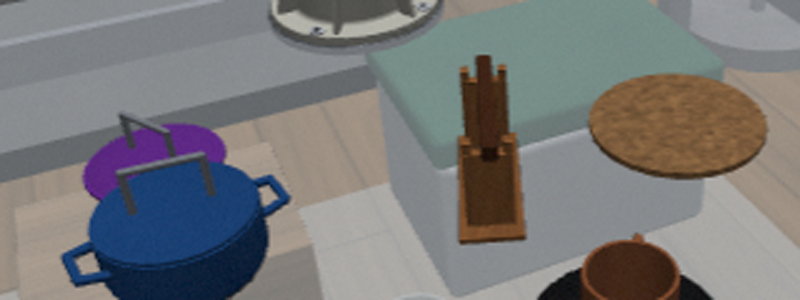

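Call:
send_rows:
  plan:
    - [[-0.03,0.03,-0.015],[0,0,0],1]
    - [[-0.06,0.06,-0.03],[0,0,0],1]
    - [[-0.09,0.09,-0.045],[0,0,0],1]
    - [[-0.12,0.12,-0.06],[0,0,0],1]
    - [[-0.15,0.15,-0.075],[0,0,0],1]

```text
clock: 1.57
eef_pos: [273.2, 423.9, 323.3]
tcp_rot: [3.141, 0.0, 1.28]
contact_force: [0.4, 1.1, 0.6]
opening: 1.005
```

Call:
send_rows:
  plan:
    - [[-0.03,0.03,0],[0,0,0],1]
    - [[-0.06,0.06,0],[0,0,0],1]
    - [[-0.09,0.09,0],[0,0,0],1]
    - [[-0.12,0.12,0],[0,0,0],1]
    - [[-0.15,0.15,0],[0,0,0],1]

```text
clock: 1.98
eef_pos: [371.7, 240.2, 323.7]
tcp_rot: [3.141, -0.001, 1.28]
contact_force: [1.1, 0.4, 0.9]
opening: 0.998
```

Run:
```python
from h import *
s=status.sense();print(s["clock"],s["eef_pos"],s["tcp_rot"])
im=viewer.grab_frame("wrist");cv2.imwrite("pics/w1.png",im[:,:,::-1])
for k in("lifter","rest"):
    for d in viewer.cut_out(k,"wrist"): print(k,d["p"],d["extent"])
```

```text
1.9833 [371.72922355 240.16905499 323.69254691] [ 3.14077885e+00 -8.14269274e-04  1.27997524e+00]
lifter 0.57 [94.9, 245.4, 47.1, 50.8]
rest 0.92 [82.2, 210.4, 78.7, 103.4]
```

View pics/w1.png

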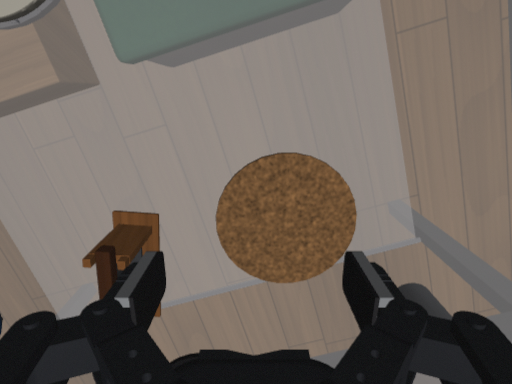

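Run:
```python
from h import *
K,t,M=cam("wrist"); p=status.sense()["eef_pos"]
for tgt in ([520,140,330],[540,100,330],[560,60,330],[560,120,330]):
    c=(K,t+np.array(tgt)-p,M)
    print(tgt,proj(c,[[498,6,110],[580,-22,110],[416,34,110],[490,250,10],[498,6,20]]).round(0).tolist())
```

```text
[520, 140, 330] [[136.0, 182.0], [142.0, 249.0], [130.0, 103.0], [324.0, 106.0], [159.0, 164.0]]
[540, 100, 330] [[162.0, 155.0], [167.0, 226.0], [157.0, 72.0], [350.0, 82.0], [181.0, 142.0]]
[560, 60, 330] [[190.0, 127.0], [192.0, 202.0], [187.0, 38.0], [377.0, 57.0], [203.0, 120.0]]
[560, 120, 330] [[139.0, 143.0], [145.0, 216.0], [131.0, 57.0], [332.0, 72.0], [162.0, 133.0]]
```

Call:
send_rows:
  plan:
    - [[-0.012,0.036,0],[0,0,0],1]
    - [[-0.024,0.072,0],[0,0,0],1]
    - [[-0.036,0.108,0],[0,0,0],1]
    - [[-0.048,0.144,0],[0,0,0],1]
    - [[-0.06,0.18,0],[0,0,0],1]

```text
clock: 2.55
eef_pos: [528.2, 130.0, 323.8]
tcp_rot: [3.141, -0.001, 1.276]
contact_force: [0.0, 0.7, -0.0]
opening: 1.003
```

```bash
cat > look.py <<'E'
import sys; from h import *
name=sys.argv[1]; ks=sys.argv[2:]
s=status.sense();print(s["clock"],s["eef_pos"].round(1),s["tcp_rot"].round(3))
c=cam("wrist"); im=viewer.grab_frame("wrist");cv2.imwrite(f"pics/{name}.png",im[:,:,::-1])
np.savez(f"pics/{name}.npz",K=c[0],t=c[1],M=c[2])
for k in ks:
    for i,d in enumerate(viewer.cut_out(k,"wrist")): print(k,round(d["p"],2),d["extent"]); cv2.imwrite(f"pics/{name}_{k}{i}.png",d["mask"].astype(np.uint8)*255)
E
python3 look.py w2 lifter rest
python3 -c "
import cv2;i=cv2.imread('pics/w2.png')[20:320,40:300];cv2.imwrite('pics/w2z.png',cv2.resize(i,None,fx=2,fy=2,interpolation=2))"
```

```text
2.55 [528.2 130.  323.8] [ 3.141e+00 -1.000e-03  1.276e+00]
lifter 0.7 [125.4, 89.0, 48.6, 160.5]
rest 0.61 [109.6, 85.3, 81.3, 148.5]
```

View pics/w2z.png

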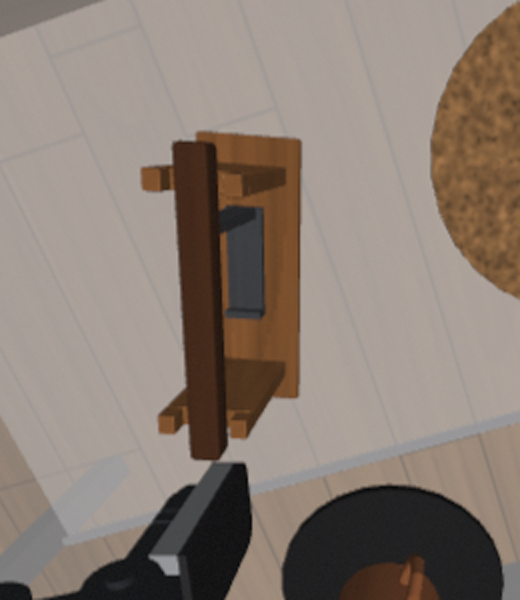

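Run:
```python
from h import *
d=np.load("pics/w2.npz"); c=(d["K"],d["t"],d["M"])
f=lambda x,y,z: toz(c,(x/2+40,y/2+20),z)
a,b=f(174,142,120),f(191,459,120); print("left edge",a,b,np.linalg.norm(a-b),np.arctan2(*(b-a)[1::-1]))
n=np.array([-(b-a)[1],(b-a)[0],0]);n/=np.linalg.norm(n); print("lifter c",(a+b)/2+9*n)
a2,b2=f(215,142,120),f(226,457,120);print("right",a2,b2,(a2-a)@n,(b2-b)@n)
a,b=f(300,140,8),f(299,398,8); print("base edge right",a,b,np.linalg.norm(a-b),np.arctan2(*(b-a)[1::-1]))
n=np.array([-(b-a)[1],(b-a)[0],0]);n/=np.linalg.norm(n); print("rest c",(a+b)/2-35*n)
# cork check
im=viewer.grab_frame("top");ct=cam("top")
for dd in viewer.cut_out("cork","top"):
    m=dd["mask"].astype(np.uint8); cs=max(cv2.findContours(m,0,2)[0],key=cv2.contourArea); e=cv2.fitEllipse(cs); print(dd["p"],e, toz(ct,e[0],10))
# colour masks in top: blue lid, purple
hsv=cv2.cvtColor(im,cv2.COLOR_RGB2HSV)
np.save("pics/top1.npy",im)
cork=(cv2.inRange(hsv,(8,80,60),(22,255,220)))
print(hsv[213,217],hsv[222,385])
cork[:, 260:]=0; cork[:170]=0;cork[260:]=0;cork[:,:180]=0
cs=max(cv2.findContours(cork,0,1)[0],key=cv2.contourArea);e=cv2.fitEllipse(cs);print(e,toz(ct,e[0],10))
```

```text
left edge [414.63155448  32.38350538 120.        ] [579.87795733 -30.88297839 120.        ] 176.94355490494294 -0.3656450581020709
lifter c [500.47272196   9.15530332 120.        ]
right [420.54629364  51.88916281 120.        ] [584.62414444 -10.74682861 120.        ] 20.331028593232045 20.502023312661432
base edge right [425.06770545  71.94453997   8.        ] [600.11859591   5.52069434   8.        ] 187.22964913620004 -0.3626702422074069
rest c [500.17612908   6.00926808   8.        ]
0.82 ((230.07460021972656, 216.20504760742188), (30.734399795532227, 50.614219665527344), 173.7429962158203) [479.11377616 204.93166291  10.        ]
[13 67 69] [107 190 102]
((229.79701232910156, 214.446044921875), (29.095914840698242, 50.13042068481445), 174.0391387939453) [485.50571162 206.05459638  10.        ]
```

Call:
send_rows:
  plan:
    - [[-0.031,0.002,0.02],[0,0,0.015],1]
    - [[-0.062,0.004,0.04],[0,0,0.03],1]
    - [[-0.094,0.006,0.06],[0,0,0.05],1]
    - [[-0.1253,0.009,0.09],[0,0,0.069],1]
    - [[-0.1253,0.009,0.12],[0,0,0.069],1]

```text
clock: 3.22
eef_pos: [497.1, 6.6, 203.4]
tcp_rot: [3.14, 0.0, 1.205]
contact_force: [0.5, 0.5, 0.2]
opening: 0.997
```

```bash
python3 look.py w3 lifter
python3 - <<'E'
from h import *
im=cv2.cvtColor(cv2.imread("pics/w1.png"),cv2.COLOR_BGR2HSV); m=cv2.inRange(im,(8,90,40),(22,255,255)); m[:,:205]=0;m[:140]=0;m[290:]=0;m[:,365:]=0
cs=max(cv2.findContours(m,0,1)[0],key=cv2.contourArea);cs=cv2.convexHull(cs)
# w1 pose known
K,t,M=cam("wrist"); s=status.sense()
Rc=R.from_euler('xyz',s["tcp_rot"]).as_matrix(); 
off=Rc.T@(t-s["eef_pos"]); MM=Rc.T@M
R1=R.from_euler('xyz',[3.14078,-.0008,1.27998]).as_matrix(); c=(K,np.array([371.73,240.17,323.69])+R1@off,R1@MM)
P=np.array([toz(c,q[0],10) for q in cs]); (x,y),r=cv2.minEnclosingCircle(P[:,:2].astype(np.float32)); print("cork",x,y,r,P[:,:2].min(0),P[:,:2].max(0))
E
```

```text
3.2167 [497.1   6.6 203.4] [3.14  0.    1.205]
cork 490.3490905761719 255.60794067382812 107.2596435546875 [383.31372292 149.00100305] [596.97246797 361.03138635]
```

View pics/w3.png

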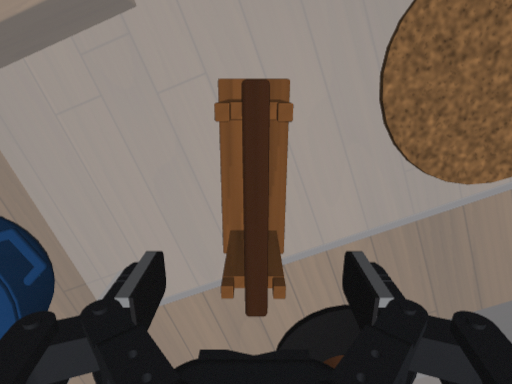

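Call:
send_rows:
  plan:
    - [[0.001,0.001,0.02],[0,0,0],1]
    - [[0.0015,0.002,0.04],[0,0,0],1]
    - [[0.0015,0.0027,0.06],[0,0,0],1]
    - [[0.0015,0.0027,0.08],[0,0,0],1]
    - [[0.0015,0.0027,0.0905],[0,0,0],1]

```text
clock: 3.73
eef_pos: [496.9, 11.2, 109.2]
tcp_rot: [-3.134, 0.002, 1.208]
contact_force: [-0.1, 0.8, -0.2]
opening: 1.0
```

Call:
send_rows:
  plan:
    - [[0,0,0],[0,0,0],1]
    - [[0,0,0],[0,0,0],-0.5]
    - [[0,0,0],[0,0,0],-0.8]
    - [[0,0,0],[0,0,0],-1]
    - [[0,0,0],[0,0,0],-1]
  squeeze: 80

```text
clock: 4.15
eef_pos: [497.7, 11.3, 110.3]
tcp_rot: [-3.135, 0.001, 1.208]
contact_force: [0.3, -0.0, -0.5]
opening: 0.457
```

```bash
python3 look.py w4
```

```text
4.15 [497.7  11.3 110.3] [-3.135e+00  1.000e-03  1.208e+00]
```

View pics/w4.png

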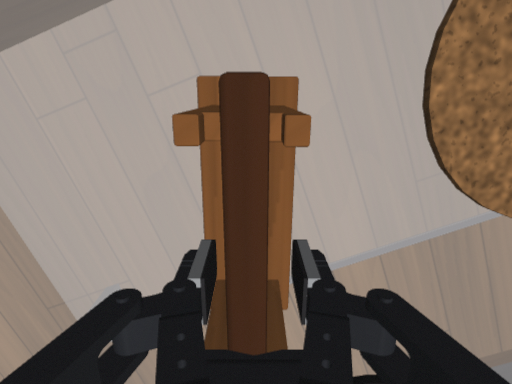

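Call:
send_rows:
  plan:
    - [[-0.0025,0.0038,-0.0027],[-0.006,0,0],0]
    - [[-0.0025,0.0038,-0.0027],[-0.006,0,0],0]
    - [[-0.0025,0.0038,-0.0027],[-0.006,0,0],0]
    - [[-0.0025,0.0038,-0.0027],[-0.006,0,0],0]
    - [[-0.0025,0.0038,-0.0027],[-0.006,0,0],0]

```text
clock: 4.62
eef_pos: [500.1, 7.5, 112.7]
tcp_rot: [-3.141, 0.001, 1.207]
contact_force: [0.6, 0.2, -0.1]
opening: 0.5
```

```bash
python3 look.py w5; python3 -c "
from h import *
s=status.sense();print(s['qvel'].round(3))"
```

```text
4.6167 [500.1   7.5 112.7] [-3.141e+00  1.000e-03  1.207e+00]
[ 0.     0.001  0.001 -0.001 -0.002  0.   ]
```

View pics/w5.png

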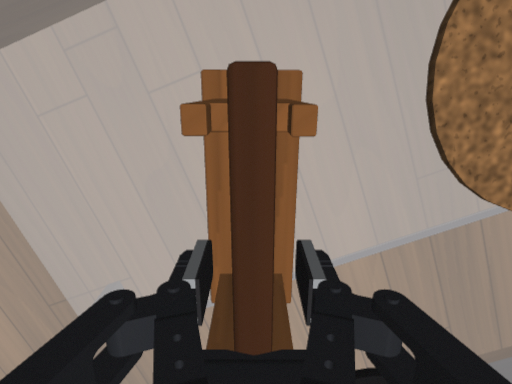

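Call:
send_rows:
  plan:
    - [[0,0,0],[0,0,0],-1]
    - [[0,0,0],[0,0,0],-1]
    - [[0,0,0],[0,0,0],-1]
    - [[0,0,0],[0,0,0],-1]
    - [[0,0,0],[0,0,0],-1]
  squeeze: 90

```text
clock: 5.08
eef_pos: [500.1, 7.5, 112.8]
tcp_rot: [-3.141, 0.001, 1.208]
contact_force: [-1.8, -0.3, 4.0]
opening: 0.194
```

Call:
send_rows:
  plan:
    - [[0,0,-0.015],[0,0,0],-1]
    - [[0,0,-0.035],[0,0,0],-1]
    - [[0,0,-0.07],[0,0,0],-1]
    - [[0,0,-0.105],[0,0,0],-1]
    - [[0,0,-0.14],[0,0,0],-1]

```text
clock: 5.5
eef_pos: [499.5, 7.7, 253.6]
tcp_rot: [-3.139, 0.002, 1.208]
contact_force: [1.1, 0.1, -2.4]
opening: 0.198
```

```bash
python3 look.py w6
```

```text
5.5 [499.5   7.7 253.6] [-3.139e+00  2.000e-03  1.208e+00]
```

View pics/w6.png

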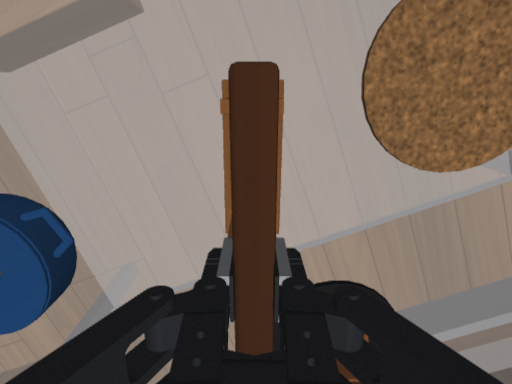

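Run:
```python
from h import *
for n,pts in (("scene",[(118/2.5+40,174/2.5+140),(207/2.5+40,156/2.5+140)]),("top",[(605/3+170,133/3+165),(690/3+170,137/3+165)])):
    c=cam(n); a,b=[toz(c,p,138) for p in pts]; print(n,a,b,np.linalg.norm(a-b),(a+b)/2,np.arctan2((b-a)[1],(b-a)[0]))
im=cv2.imread("pics/top0.png"); h=cv2.cvtColor(im,cv2.COLOR_BGR2HSV); print(h[222,380])
m=cv2.inRange(h,(100,120,50),(118,255,255)); m[:,:340]=0;m[:180]=0;m[245:]=0
m=cv2.morphologyEx(m,cv2.MORPH_OPEN,np.ones((9,9)))
cs=max(cv2.findContours(m,0,1)[0],key=cv2.contourArea);e=cv2.fitEllipse(cs);c=cam("top");print(e,toz(c,e[0],85))
a=cv2.resize(cv2.imread("pics/scene0.png")[170:270,50:170],None,fx=6,fy=6,interpolation=2);cv2.imwrite("pics/s0lid.png",a)
```

```text
scene [ 492.05857911 -352.96285194  138.        ] [ 500.52707096 -274.96250314  138.        ] 78.4587137825315 [ 496.29282503 -313.96267754  138.        ] 1.462649998820459
top [ 493.67145118 -270.30849716  138.        ] [ 489.54450326 -361.17996122  138.        ] 90.9651289187684 [ 491.60797722 -315.74422919  138.        ] -1.6161803660626175
[107 187 101]
((378.3127746582031, 211.9738311767578), (41.79856872558594, 43.945701599121094), 164.1771240234375) [ 489.54221775 -307.49675601   85.        ]
```

View pics/s0lid.png

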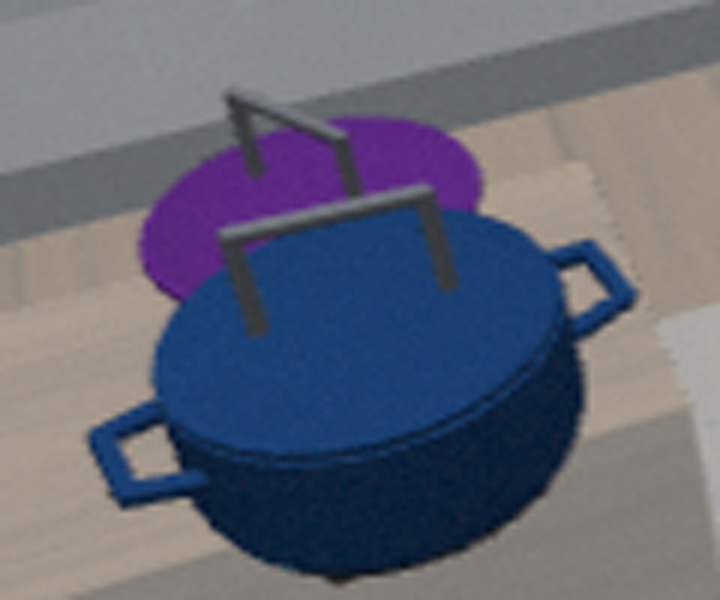

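Call:
send_rows:
  plan:
    - [[-0.03,0.015,-0.01],[0,0,-0.06],-1]
    - [[-0.06,0.03,-0.02],[0,0,-0.12],-1]
    - [[-0.09,0.045,-0.03],[0,0,-0.18],-1]
    - [[-0.12,0.06,-0.04],[0,0,-0.24],-1]
    - [[-0.155,0.077,-0.046],[0,0,-0.29],-1]

```text
clock: 5.97
eef_pos: [519.7, -165.4, 307.5]
tcp_rot: [3.134, 0.0, 1.501]
contact_force: [1.8, 0.1, -1.0]
opening: 0.195
```

Call:
send_rows:
  plan:
    - [[-0.015,0.003,0],[0,0,0],-1]
    - [[-0.03,0.006,0],[0,0,0],-1]
    - [[-0.03,0.006,0],[0,0,0],-1]
    - [[-0.03,0.006,0],[0,0,0],-1]
    - [[-0.03,0.006,0],[0,0,0],-1]

```text
clock: 6.38
eef_pos: [523.2, -194.9, 306.7]
tcp_rot: [3.135, -0.001, 1.501]
contact_force: [-0.2, 0.2, -2.5]
opening: 0.198
```

```bash
python3 look.py w7 lid pot
```

```text
6.3833 [ 523.2 -194.9  306.7] [ 3.135e+00 -1.000e-03  1.501e+00]
lid 0.78 [71.7, 0.0, 115.4, 38.4]
lid 0.74 [70.7, 73.1, 142.7, 139.5]
lid 0.68 [376.0, 287.8, 82.3, 63.9]
pot 0.75 [60.2, 78.4, 167.1, 105.7]
```

View pics/w7.png

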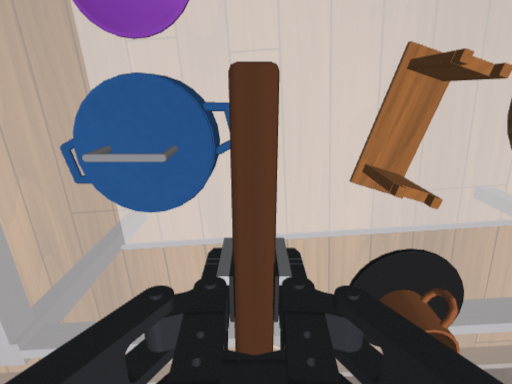

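Run:
```python
from h import *
d=np.load("pics/w7.npz"); c=(d["K"],d["t"],d["M"])
i=cv2.resize(cv2.imread("pics/w7.png")[60:225,50:250],None,fx=4,fy=4,interpolation=2);cv2.imwrite("pics/w7z.png",i)
h=cv2.cvtColor(cv2.imread("pics/w7.png"),cv2.COLOR_BGR2HSV)
g=cv2.inRange(h,(0,0,95),(180,70,255)); g[:150]=0;g[165:]=0;g[:,:80]=0;g[:,170:]=0
v,u=np.nonzero(g); print(len(u),u.min(),u.max()); p=np.polyfit(u,v,1);print(p)
ps=[(u.min(),np.polyval(p,u.min())),(u.max()+1,np.polyval(p,u.max()+1))]
a,b=[toz(c,q,140) for q in ps];print(a,b,np.linalg.norm(a-b),(a+b)/2,np.arctan2((b-a)[1],(b-a)[0]))
m=cv2.inRange(h,(100,120,40),(118,255,255)); m[:60]=0;m[220:]=0;m[:,228:]=0
k=cv2.morphologyEx(cv2.morphologyEx(m,cv2.MORPH_CLOSE,np.ones((25,25))),cv2.MORPH_OPEN,np.ones((31,31)))
cs=max(cv2.findContours(k,0,1)[0],key=cv2.contourArea);P=np.array([toz(c,q[0],85) for q in cs]);print("lid circ",cv2.minEnclosingCircle(P[:,:2].astype(np.float32)))
```

```text
672 82 166
[3.49468161e-03 1.57006251e+02]
[ 491.7701304  -354.94657981  140.        ] [ 497.56069942 -275.29459665  140.        ] 79.86218824620613 [ 494.66541491 -315.12058823  140.        ] 1.4982256277902004
lid circ ((491.0096435546875, -310.18316650390625), 98.4267807006836)
```

View pics/w7z.png

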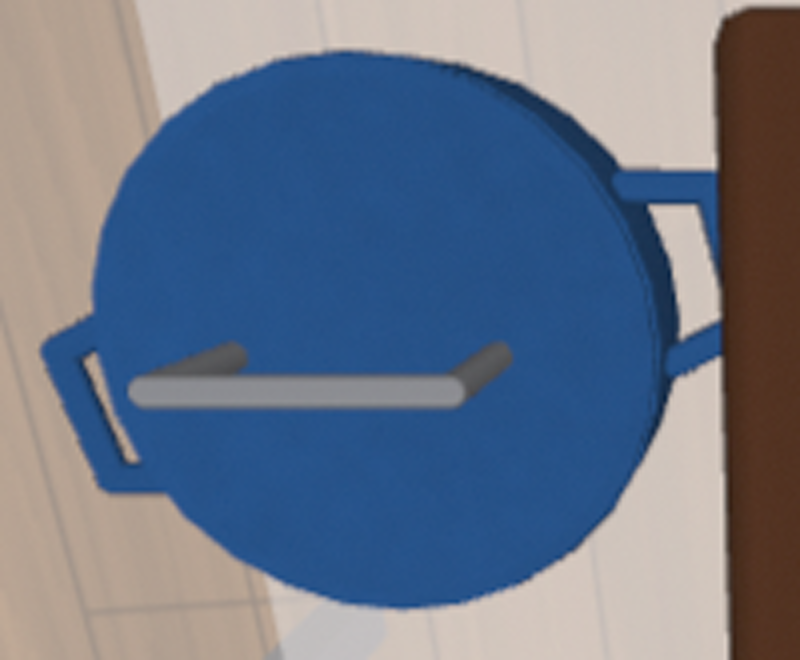

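Call:
send_rows:
  plan:
    - [[-0.026,-0.022,0],[0,0,0],-1]
    - [[-0.052,-0.045,0.005],[0.003,0,0],-1]
    - [[-0.08,-0.07,0.01],[0.006,0,0],-1]
    - [[-0.105,-0.09,0.014],[0.006,0,0],-1]
    - [[-0.1216,-0.105,0.017],[0.006,0,0],-1]

```text
clock: 6.95
eef_pos: [408.9, -309.6, 289.2]
tcp_rot: [3.141, 0.0, 1.503]
contact_force: [-0.3, -0.8, -2.1]
opening: 0.196
```

Call:
send_rows:
  plan:
    - [[0,0,0.001],[0,0,0],-1]
    - [[0,0,0.001],[0,0,0],-1]
    - [[0,0,0.001],[0,0,0],-1]
    - [[0,0,0.001],[0,0,0],-1]
    - [[0,0,0.001],[0,0,0],-1]

```text
clock: 7.37
eef_pos: [409.8, -308.8, 288.5]
tcp_rot: [3.141, 0.0, 1.505]
contact_force: [0.6, 0.5, -3.4]
opening: 0.202
```

Call:
send_rows:
  plan:
    - [[0,0,0.02],[0,0,0.005],-1]
    - [[0,0,0.045],[0,0,0.005],-1]
    - [[0,0,0.07],[0,0,0.005],-1]
    - [[0,0,0.0885],[0,0,0.005],-1]
    - [[0,0,0.0885],[0,0,0.005],-1]

```text
clock: 7.78
eef_pos: [408.7, -306.8, 196.6]
tcp_rot: [-3.138, -0.003, 1.501]
contact_force: [-2.3, 1.1, -2.0]
opening: 0.195
```

```bash
python3 look.py w8
python3 - <<'E'
from h import *
o=[]
for n,(a,b,cc,dd) in (("scene",(130,290,30,230)),("top",(150,300,300,450))):
    im=viewer.grab_frame(n)[:,:,::-1]; cv2.imwrite(f"pics/{n}8.png",cv2.resize(im[a:b,cc:dd],None,fx=3.5,fy=3.5,interpolation=2))
print(status.sense()["eef_pos"])
E
```

```text
7.7833 [ 408.7 -306.8  196.6] [-3.138e+00 -3.000e-03  1.501e+00]
[ 410.83737818 -308.87904494  200.92423522]
```

View pics/scene8.png

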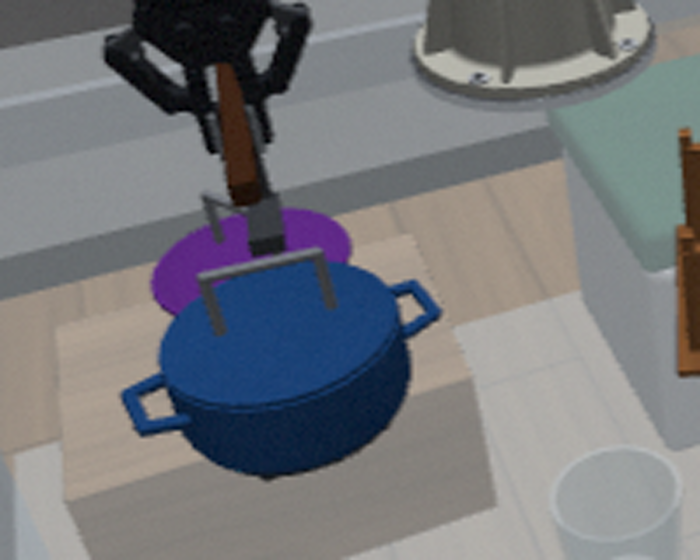

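View pics/w8.png

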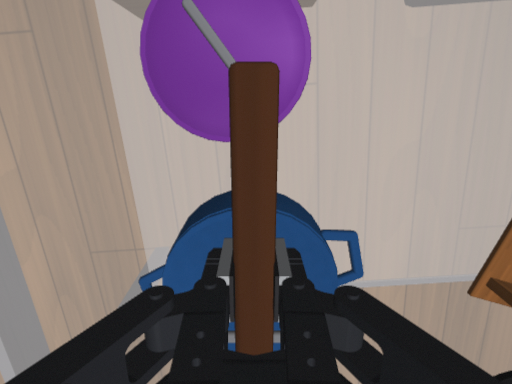

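Call:
send_rows:
  plan:
    - [[0,0.016,0.001],[0,0,0],-1]
    - [[0,0.034,0.001],[0,0,0],-1]
    - [[0,0.052,0.001],[0,0,0],-1]
    - [[0,0.07,0.001],[0,0,0],-1]
    - [[0,0.084,0.001],[0,0,0],-1]

```text
clock: 8.35
eef_pos: [497.1, -315.3, 202.3]
tcp_rot: [3.136, 0.002, 1.501]
contact_force: [0.0, 0.1, -1.9]
opening: 0.196
```

```bash
python3 look.py w9
python3 - <<'E'
from h import *
im=viewer.grab_frame("scene")[:,:,::-1]; cv2.imwrite("pics/scene9.png",cv2.resize(im[130:290,30:230],None,fx=3.5,fy=3.5,interpolation=2))
s=status.sense();print(s["eef_pos"],s["tcp_rot"],s["contact_force"])
E
```

```text
8.35 [ 497.1 -315.3  202.3] [3.136e+00 2.000e-03 1.501e+00]
[ 497.60656034 -315.4114857   202.06946712] [3.13569955e+00 2.55550975e-03 1.50163047e+00] [-0.65279218 -0.29296128 -2.27826824]
```

View pics/scene9.png

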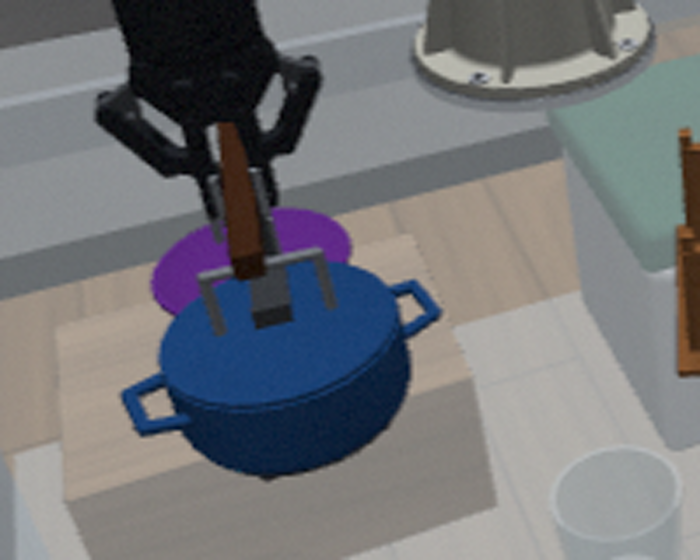

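View pics/w9.png

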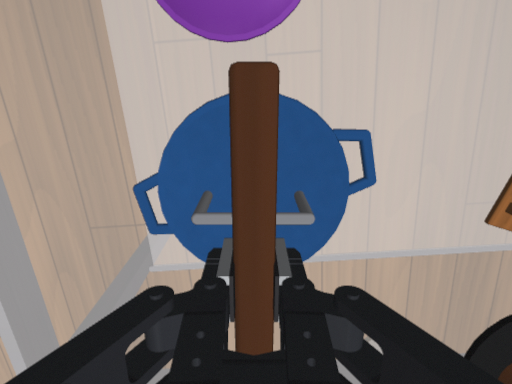

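Call:
send_rows:
  plan:
    - [[0,-0.0025,-0.004],[0.005,-0.002,0],-1]
    - [[0,-0.0025,-0.009],[0.005,-0.002,0],-1]
    - [[0,-0.0025,-0.013],[0.005,-0.002,0],-1]
    - [[0,-0.0025,-0.016],[0.005,-0.002,0],-1]
    - [[0,-0.0025,-0.018],[0.005,-0.002,0],-1]
  squeeze: 110

```text
clock: 8.87
eef_pos: [494.8, -315.4, 221.1]
tcp_rot: [3.14, 0.005, 1.501]
contact_force: [1.0, 0.9, -1.9]
opening: 0.189
```

Call:
send_rows:
  plan:
    - [[0,0,-0.002],[0,0,0],-1]
    - [[0,0,-0.005],[0,0,0],-1]
    - [[0,0,-0.009],[0,0,0],-1]
    - [[0,0,-0.014],[0,0,0],-1]
    - [[0,0,-0.02],[0,0,0],-1]

```text
clock: 9.28
eef_pos: [494.4, -315.1, 241.0]
tcp_rot: [3.141, 0.004, 1.501]
contact_force: [-0.4, 0.1, -7.0]
opening: 0.192
```

```bash
python3 look.py w10
python3 - <<'E'
from h import *
im=viewer.grab_frame("scene")[:,:,::-1]; cv2.imwrite("pics/scene10.png",cv2.resize(im[130:290,30:230],None,fx=3.5,fy=3.5,interpolation=2))
s=status.sense();print(s["eef_pos"],s["tcp_rot"],s["contact_force"])
E
```

```text
9.2833 [ 494.4 -315.1  241. ] [3.141 0.004 1.501]
[ 495.25355544 -315.5960312   242.19505743] [3.13841244 0.00579742 1.50121466] [ 5.26123377e-03 -1.02766045e+00 -7.15813594e+00]
```

View pics/scene10.png

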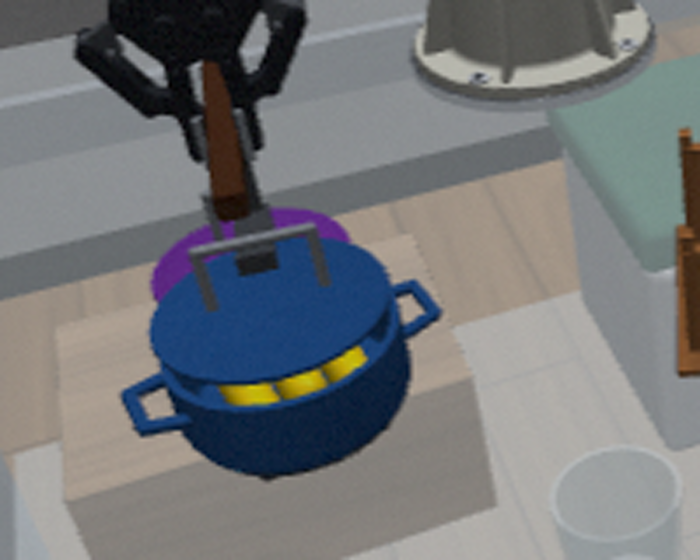

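Call:
send_rows:
  plan:
    - [[0,0,-0.01],[0,0,0],-1]
    - [[0,0,-0.025],[0,0,0],-1]
    - [[0,0,-0.042],[0,0,0],-1]
    - [[0,0,-0.06],[0,0,0],-1]
    - [[0,0,-0.072],[0,0,0],-1]

```text
clock: 9.8
eef_pos: [495.5, -315.4, 316.5]
tcp_rot: [3.137, 0.007, 1.501]
contact_force: [0.9, -0.7, -5.9]
opening: 0.191
```

Call:
send_rows:
  plan:
    - [[0,0,-0.002],[0,0,0],-1]
    - [[0,0,-0.002],[0,0,0],-1]
    - [[0,0,-0.002],[0,0,0],-1]
    - [[0,0,-0.002],[0,0,0],-1]
    - [[0,0,-0.002],[0,0,0],-1]

```text
clock: 10.22
eef_pos: [494.9, -315.1, 317.3]
tcp_rot: [3.139, 0.006, 1.501]
contact_force: [-0.1, 0.5, -6.8]
opening: 0.192
```

```bash
python3 look.py w11
python3 - <<'E'
from h import *
s=status.sense();print(s["eef_pos"],s["tcp_rot"],s["contact_force"],s["wrist_torque"])
E
```

```text
10.2167 [ 494.9 -315.1  317.3] [3.139 0.006 1.501]
[ 495.01769001 -315.07090656  317.41282577] [3.13849064 0.00577875 1.50130347] [-0.8179532  -0.03179081 -6.32907788] [-0.00591871 -0.00441035 -0.01049871]
```

View pics/w11.png

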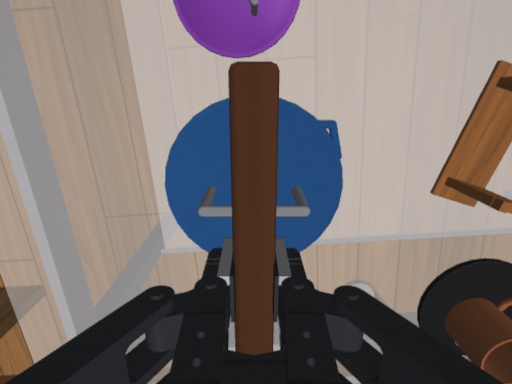

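Call:
send_rows:
  plan:
    - [[0.004,0,0],[0,0,0],-1]
    - [[0.012,-0.001,0],[0,0,0],-1]
    - [[0.024,-0.002,0],[0,0,0],-1]
    - [[0.04,-0.003,0],[0,0,0],-1]
    - [[0.058,-0.004,0],[0,0,0],-1]

```text
clock: 10.68
eef_pos: [494.8, -255.3, 317.0]
tcp_rot: [3.139, 0.005, 1.501]
contact_force: [0.1, 1.0, -6.4]
opening: 0.193
```

Call:
send_rows:
  plan:
    - [[0.02,-0.0015,0],[0,0,0],-1]
    - [[0.04,-0.003,0],[0,0,0],-1]
    - [[0.06,-0.0045,0],[0,0,0],-1]
    - [[0.08,-0.006,0],[0,0,0],-1]
    - [[0.1,-0.008,0],[0,0,0],-1]

```text
clock: 11.1
eef_pos: [493.4, -152.6, 316.6]
tcp_rot: [3.138, 0.005, 1.501]
contact_force: [-0.4, -0.3, -7.3]
opening: 0.192
```

Call:
send_rows:
  plan:
    - [[0.02,-0.0015,0],[0,0,0],-1]
    - [[0.04,-0.003,0],[0,0,0],-1]
    - [[0.06,-0.0045,0],[0,0,0],-1]
    - [[0.08,-0.006,0],[0,0,0],-1]
    - [[0.1,-0.008,0],[0,0,0],-1]

```text
clock: 11.52
eef_pos: [491.6, -49.9, 316.2]
tcp_rot: [3.138, 0.005, 1.502]
contact_force: [0.8, 0.9, -5.5]
opening: 0.189
```

Call:
send_rows:
  plan:
    - [[0.02,-0.0015,0],[0,0,0],-1]
    - [[0.04,-0.003,0],[0,0,0],-1]
    - [[0.06,-0.0045,0],[0,0,0],-1]
    - [[0.08,-0.006,0],[0,0,0],-1]
    - [[0.1,-0.008,0],[0,0,0],-1]

```text
clock: 11.93
eef_pos: [489.5, 52.6, 315.9]
tcp_rot: [3.138, 0.004, 1.503]
contact_force: [0.6, -0.1, -7.2]
opening: 0.188
```

Call:
send_rows:
  plan:
    - [[0.02,-0.0015,0],[0,0,0],-1]
    - [[0.04,-0.003,0],[0,0,0],-1]
    - [[0.06,-0.0045,0],[0,0,0],-1]
    - [[0.08,-0.006,0],[0,0,0],-1]
    - [[0.1,-0.008,0],[0,0,0],-1]

```text
clock: 12.35
eef_pos: [487.0, 155.0, 315.7]
tcp_rot: [3.138, 0.004, 1.504]
contact_force: [-0.4, -0.3, -7.9]
opening: 0.192
```

```bash
python3 look.py w12
```

```text
12.35 [487.  155.  315.7] [3.138 0.004 1.504]
```

View pics/w12.png

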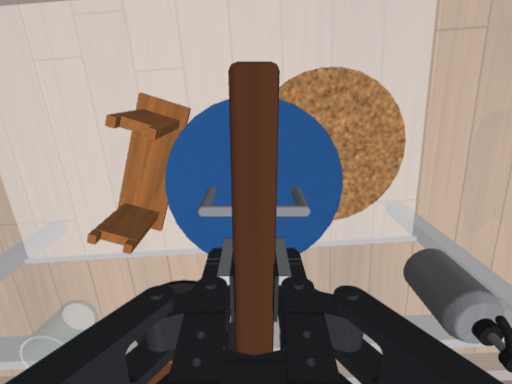

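Call:
send_rows:
  plan:
    - [[0.02,0,0],[0,0,0],-1]
    - [[0.038,0,0.002],[0,0,0],-1]
    - [[0.056,-0.001,0.006],[0,0,0],-1]
    - [[0.072,-0.002,0.014],[0,0,0],-1]
    - [[0.085,-0.003,0.025],[0,0,0],-1]

```text
clock: 12.82
eef_pos: [489.2, 245.2, 291.2]
tcp_rot: [3.136, -0.001, 1.505]
contact_force: [1.0, 1.6, -6.9]
opening: 0.191
```

Call:
send_rows:
  plan:
    - [[0.008,0,0.01],[0,0,0],-1]
    - [[0.012,0,0.02],[0,0,0],-1]
    - [[0.012,0,0.03],[0,0,0],-1]
    - [[0.012,0,0.035],[0,0,0],-1]
    - [[0.012,0,0.035],[0,0,0],-1]

```text
clock: 13.23
eef_pos: [489.3, 255.9, 254.4]
tcp_rot: [3.139, 0.002, 1.505]
contact_force: [0.1, 0.3, -7.2]
opening: 0.19
```

```bash
python3 look.py w13; python3 -c "
from h import *
s=status.sense();print(s['eef_pos'],s['tcp_rot'])"
```

```text
13.2333 [489.3 255.9 254.4] [3.139e+00 2.000e-03 1.505e+00]
[489.87531616 256.209721   255.42293216] [3.13756284e+00 4.73755350e-04 1.50431202e+00]
```

View pics/w13.png

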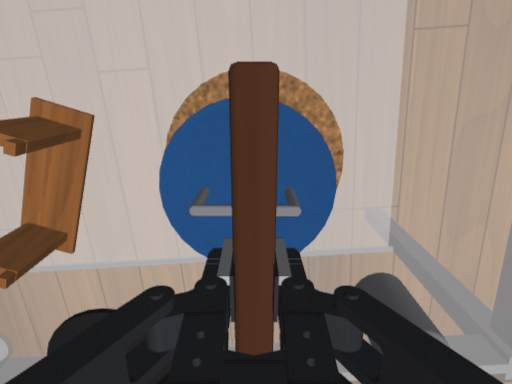

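Call:
send_rows:
  plan:
    - [[0.0,0,0.006],[0.002,0,0],-1]
    - [[0.001,0,0.016],[0.002,0,0],-1]
    - [[0.002,0,0.028],[0.002,0,0],-1]
    - [[0.003,0,0.038],[0.003,0,0],-1]
    - [[0.004,0,0.045],[0.003,0,0],-1]

```text
clock: 13.7
eef_pos: [489.7, 259.8, 208.5]
tcp_rot: [-3.141, 0.001, 1.504]
contact_force: [0.1, -0.7, -6.7]
opening: 0.19
```

Call:
send_rows:
  plan:
    - [[0.0,0,0.005],[0.0,0,0],-1]
    - [[0.0,0,0.01],[0.0,0,0],-1]
    - [[0.0,0,0.015],[0.0,0,0],-1]
    - [[0.0,0,0.02],[0.0,0,0],-1]
    - [[0.0,0,0.024],[0.0,0,0],-1]

```text
clock: 14.12
eef_pos: [489.8, 259.8, 184.1]
tcp_rot: [-3.141, 0.001, 1.504]
contact_force: [-0.6, -0.6, -5.8]
opening: 0.193
```

```bash
python3 look.py w14;python3 - <<'E'
from h import *
im=viewer.grab_frame("scene")[:,:,::-1]; cv2.imwrite("pics/scene14.png",cv2.resize(im[90:250,220:440],None,fx=3.5,fy=3.5,interpolation=2))
s=status.sense();print(s["eef_pos"],s["tcp_rot"],s["contact_force"])
E
```

```text
14.1167 [489.8 259.8 184.1] [-3.141e+00  1.000e-03  1.504e+00]
[489.42884567 259.63216595 183.91332814] [-3.14021145e+00  1.94199001e-03  1.50414664e+00] [-0.69051232 -0.40805751 -7.57908759]
```

View pics/w14.png

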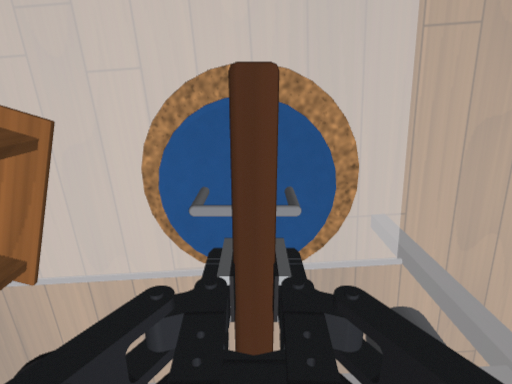

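View pics/scene14.png

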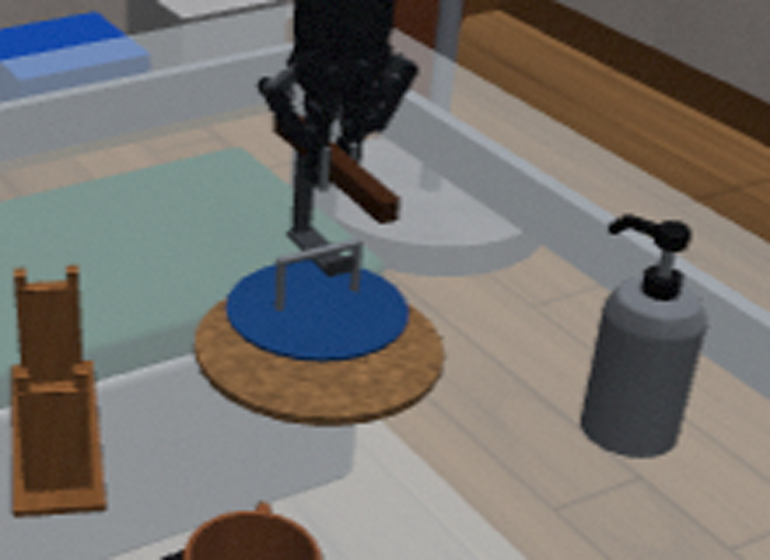

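Call:
send_rows:
  plan:
    - [[0.0,0,0.004],[0.0,0,0],-1]
    - [[0.0,0,0.008],[0.0,0,0],-1]
    - [[0.0,0,0.012],[0.0,0,0],-1]
    - [[0.0,0,0.015],[0.0,0,0],-1]
    - [[0.0,0,0.018],[0.0,0,0],-1]

```text
clock: 14.63
eef_pos: [489.3, 259.5, 165.5]
tcp_rot: [-3.14, 0.002, 1.504]
contact_force: [0.1, -1.4, -7.4]
opening: 0.189
```

Call:
send_rows:
  plan:
    - [[0.0,0,0.002],[0.0,0,0],-1]
    - [[0.0,0,0.004],[0.0,0,0],-1]
    - [[0.0,0,0.006],[0.0,0,0],-1]
    - [[0.0,0,0.008],[0.0,0,0],-1]
    - [[0.0,0,0.01],[0.0,0,0],-1]

```text
clock: 15.05
eef_pos: [489.8, 259.8, 155.9]
tcp_rot: [-3.141, 0.001, 1.504]
contact_force: [0.5, -0.9, -1.3]
opening: 0.189
```

Call:
send_rows:
  plan:
    - [[0.0,0,0.004],[0.0,0,0],-1]
    - [[0.0,0,0.008],[0.0,0,0],-1]
    - [[0.0,0,0.012],[0.0,0,0],-1]
    - [[0.0,0,0.016],[0.0,0,0],-1]
    - [[0.0,0,0.016],[0.0,0,0],-1]

```text
clock: 15.47
eef_pos: [489.3, 259.5, 138.9]
tcp_rot: [-3.14, 0.002, 1.504]
contact_force: [-0.2, 0.1, -2.4]
opening: 0.196
```

```bash
python3 look.py w15;python3 - <<'E'
from h import *
im=viewer.grab_frame("scene")[:,:,::-1]; cv2.imwrite("pics/scene15.png",cv2.resize(im[90:250,220:440],None,fx=3.5,fy=3.5,interpolation=2))
s=status.sense();print(s["eef_pos"],s["tcp_rot"],s["contact_force"])
E
```

```text
15.4667 [489.3 259.5 138.9] [-3.140e+00  2.000e-03  1.504e+00]
[489.67913966 259.67741243 139.61432875] [-3.14066902e+00  1.71356513e-03  1.50410134e+00] [ 0.30472341 -0.00352183 -2.75946641]
```

View pics/w15.png

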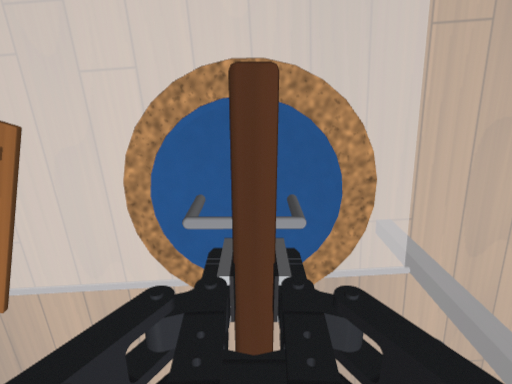

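View pics/scene15.png

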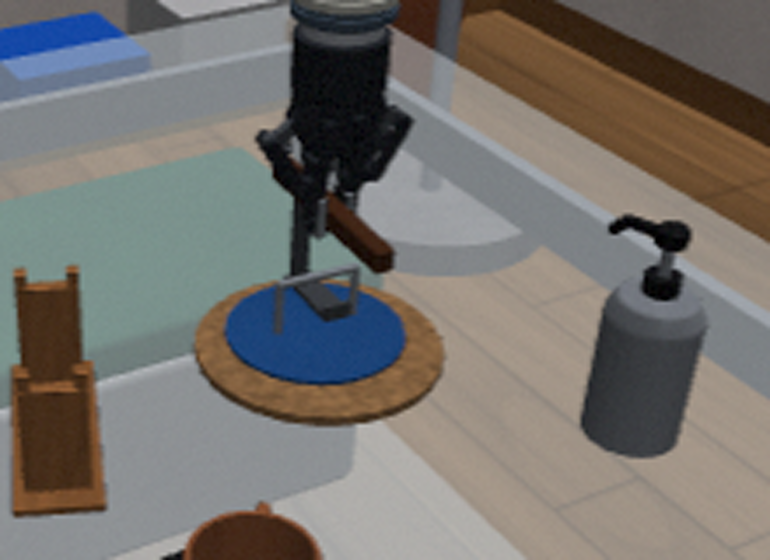

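Call:
send_rows:
  plan:
    - [[0,-0.014,0],[0,0,0],-1]
    - [[0,-0.033,0],[0,0,0],-1]
    - [[0,-0.053,0],[0,0,0],-1]
    - [[0,-0.073,0],[0,0,0],-1]
    - [[0,-0.09,0],[0,0,0],-1]

```text
clock: 15.98
eef_pos: [398.8, 265.6, 139.8]
tcp_rot: [-3.141, 0.002, 1.504]
contact_force: [-0.0, -0.3, -2.1]
opening: 0.194
```

```bash
python3 look.py w16
```

```text
15.9833 [398.8 265.6 139.8] [-3.141e+00  2.000e-03  1.504e+00]
```

View pics/w16.png

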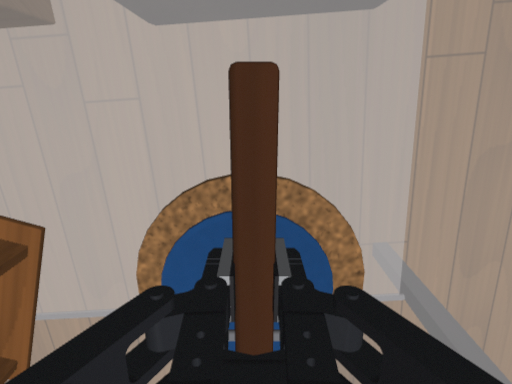

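Call:
send_rows:
  plan:
    - [[0,0,-0.025],[0,0,0],-1]
    - [[0,0,-0.055],[0,0,0],-1]
    - [[0,0,-0.085],[0,0,0],-1]
    - [[0,0,-0.11],[0,0,0],-1]
    - [[0,0,-0.13],[0,0,0],-1]

```text
clock: 16.45
eef_pos: [396.8, 265.7, 272.0]
tcp_rot: [-3.14, 0.002, 1.504]
contact_force: [-0.1, -0.0, -1.2]
opening: 0.189
```

Call:
send_rows:
  plan:
    - [[-0.03,0.01,0],[0,0,0.06],-1]
    - [[-0.065,0.025,0],[0,0,0.12],-1]
    - [[-0.1,0.04,0],[0,0,0.18],-1]
    - [[-0.135,0.055,0],[0,0,0.24],-1]
    - [[-0.17,0.07,0],[0,0,0.296],-1]

```text
clock: 16.87
eef_pos: [455.7, 89.8, 272.7]
tcp_rot: [-3.141, 0.001, 1.206]
contact_force: [0.5, 0.1, -2.1]
opening: 0.192
```

```bash
cat > go.py <<'E'
import sys; from h import *
s=status.sense(); p=s["eef_pos"]; Rc=R.from_euler('xyz',s["tcp_rot"])
tgt=np.array([float(v) for v in sys.argv[1:4]]); yaw=float(sys.argv[4])
print(s["clock"],p.round(1),s["tcp_rot"].round(4)); print("shift mm",Rc.inv().apply(tgt-p).round(1),"turn",(Rc.inv()*R.from_euler('xyz',[np.pi,0,yaw])).as_rotvec().round(4))
E
python3 go.py 500.1 7.5 253 1.208
```

```text
16.8667 [455.7  89.8 272.7] [-3.1413e+00  1.4000e-03  1.2058e+00]
shift mm [-61.   70.8  19.8] turn [-0.0003  0.0014 -0.0022]
```

Call:
send_rows:
  plan:
    - [[-0.018,0.021,0],[0,0.001,-0.002],-1]
    - [[-0.04,0.045,0.006],[0,0.001,-0.002],-1]
    - [[-0.055,0.064,0.014],[0,0.001,-0.002],-1]
    - [[-0.061,0.0708,0.0198],[0,0.001,-0.002],-1]
    - [[-0.061,0.0708,0.0198],[0,0.001,-0.002],-1]

```text
clock: 17.28
eef_pos: [500.3, 5.9, 252.0]
tcp_rot: [-3.14, 0.001, 1.205]
contact_force: [0.3, 0.8, -1.8]
opening: 0.191
```

```bash
python3 look.py w17; python3 go.py 500.1 7.5 200 1.208
python3 - <<'E'
from h import *
im=viewer.grab_frame("scene")[:,:,::-1]; cv2.imwrite("pics/scene17.png",cv2.resize(im[90:250,150:370],None,fx=3.5,fy=3.5,interpolation=2))
E
```

```text
17.2833 [500.3   5.9 252. ] [-3.140e+00  1.000e-03  1.205e+00]
17.3333 [499.7   7.1 252.4] [-3.1397e+00  7.0000e-04  1.2058e+00]
shift mm [ 0.6  0.3 52.4] turn [-0.0019  0.0007 -0.0022]
```

View pics/w17.png

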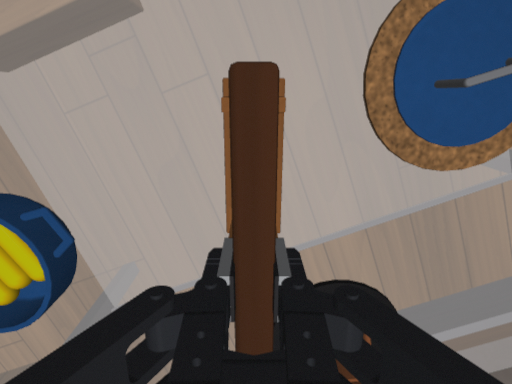

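View pics/scene17.png

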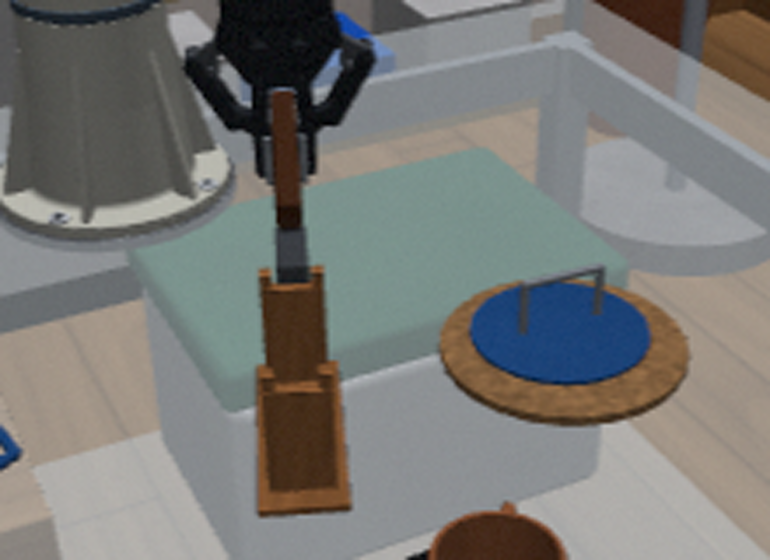

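Call:
send_rows:
  plan:
    - [[0.0006,0,0.02],[-0.001,0,-0.002],-1]
    - [[0.0006,0,0.042],[-0.001,0,-0.002],-1]
    - [[0.0006,0,0.062],[-0.001,0,-0.002],-1]
    - [[0.0006,0,0.078],[-0.001,0,-0.002],-1]
    - [[0.0006,0,0.09],[-0.001,0,-0.002],-1]

```text
clock: 17.8
eef_pos: [498.7, 9.9, 162.0]
tcp_rot: [-3.14, 0.0, 1.21]
contact_force: [-0.4, -0.0, -2.1]
opening: 0.192
```

```bash
python3 look.py w18; python3 go.py 500.1 7.5 125 1.208
```

```text
17.8 [498.7   9.9 162. ] [-3.14  0.    1.21]
17.85 [497.7   9.9 160.3] [-3.1377e+00  1.3000e-03  1.2104e+00]
shift mm [-1.3  3.2 35.3] turn [-0.0039  0.0013  0.0024]
```

View pics/w18.png

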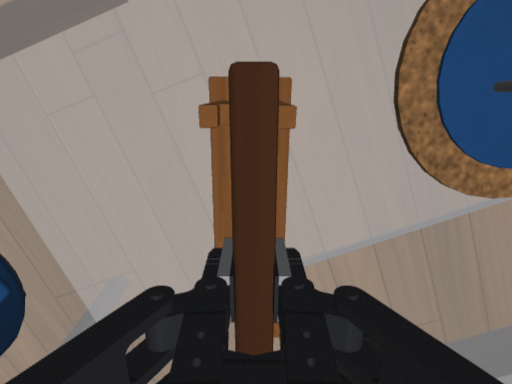

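Call:
send_rows:
  plan:
    - [[-0.002,0.0032,0.006],[-0.004,0.001,0.002],-1]
    - [[-0.002,0.0032,0.014],[-0.004,0.001,0.002],-1]
    - [[-0.002,0.0032,0.022],[-0.004,0.001,0.002],-1]
    - [[-0.002,0.0032,0.03],[-0.004,0.001,0.002],-1]
    - [[-0.002,0.0032,0.035],[-0.004,0.001,0.002],-1]

```text
clock: 18.27
eef_pos: [499.7, 7.0, 124.6]
tcp_rot: [-3.142, 0.0, 1.209]
contact_force: [-0.3, -0.1, -3.0]
opening: 0.191
```

```bash
python3 look.py w19; python3 go.py 500.1 7.5 113 1.208
```

```text
18.2667 [499.7   7.  124.6] [-3.142  0.     1.209]
18.3167 [499.2   6.9 123.9] [-3.1404e+00  8.0000e-04  1.2085e+00]
shift mm [ 0.8  0.6 10.9] turn [-0.0012  0.0008  0.0005]
```

View pics/w19.png

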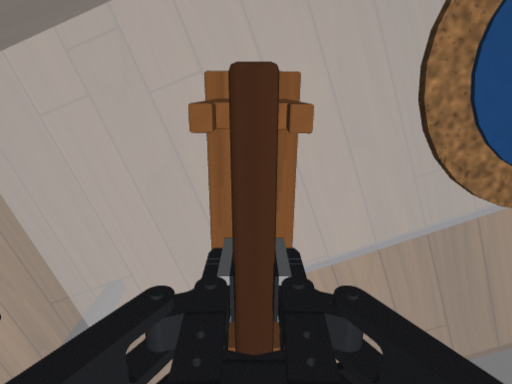

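Call:
send_rows:
  plan:
    - [[-0.0005,0.0006,0.003],[-0.001,0.001,0],-1]
    - [[-0.0005,0.0006,0.006],[-0.001,0.001,0],-1]
    - [[-0.0005,0.0006,0.009],[-0.001,0.001,0],-1]
    - [[-0.0005,0.0006,0.011],[-0.001,0.001,0],-1]
    - [[-0.0005,0.0006,0.011],[-0.001,0.001,0],-1]

```text
clock: 18.73
eef_pos: [499.7, 6.2, 113.0]
tcp_rot: [-3.141, -0.0, 1.208]
contact_force: [0.2, -0.0, -1.2]
opening: 0.188
```

```bash
python3 go.py 500.1 7.5 113 1.208; python3 -c "
from h import *
print(status.sense()['contact_force'])"
```

```text
18.7333 [499.7   6.2 113. ] [-3.1414e+00 -2.0000e-04  1.2084e+00]
shift mm [ 1.4 -0.1 -0. ] turn [-0.0002 -0.0002  0.0004]
[ 0.17430867 -0.00803255 -1.19501648]
```

Seated (force near zero). I'll open the gripper and rise once it's fully open.

Call:
send_rows:
  plan:
    - [[0,0,0.0],[0,0,0],-0.4]
    - [[0,0,0.0],[0,0,0],-0.2]
    - [[0,0,0.0],[0,0,0],0]
    - [[0,0,0.0],[0,0,0],0.2]
    - [[0,0,0.0],[0,0,0],0.4]

```text
clock: 19.15
eef_pos: [499.8, 6.2, 113.1]
tcp_rot: [3.142, -0.0, 1.208]
contact_force: [0.4, 1.0, -0.8]
opening: 0.698
```

Call:
send_rows:
  plan:
    - [[0,0,0.0],[0,0,0],1]
    - [[0,0,0.0],[0,0,0],1]
    - [[0,0,0.0],[0,0,0],1]
    - [[0,0,0.0],[0,0,0],1]
    - [[0,0,0.0],[0,0,0],1]

```text
clock: 19.57
eef_pos: [499.8, 6.2, 113.1]
tcp_rot: [3.142, -0.0, 1.208]
contact_force: [0.2, 0.6, 0.4]
opening: 1.001
```

```bash
python3 look.py w20
```

```text
19.5667 [499.8   6.2 113.1] [ 3.142 -0.     1.208]
```

View pics/w20.png

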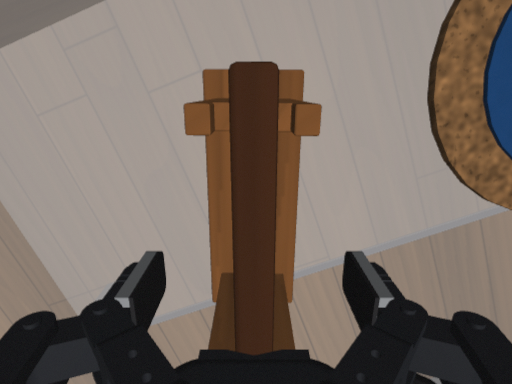

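Call:
send_rows:
  plan:
    - [[0,0,-0.015],[0,0,0],1]
    - [[0,0,-0.045],[0,0,0],1]
    - [[0,0,-0.08],[0,0,0],1]
    - [[0,0,-0.115],[0,0,0],1]
    - [[0,0,-0.15],[0,0,0],1]

```text
clock: 20.03
eef_pos: [499.3, 6.1, 264.6]
tcp_rot: [-3.141, -0.0, 1.208]
contact_force: [0.1, 0.4, 0.6]
opening: 1.001
```

Call:
send_rows:
  plan:
    - [[0.01,-0.03,-0.015],[0,0,0],1]
    - [[0.03,-0.06,-0.03],[0,0,0],1]
    - [[0.05,-0.09,-0.045],[0,0,0],1]
    - [[0.07,-0.11,-0.06],[0,0,0],1]
    - [[0.07,-0.11,-0.06],[0,0,0],1]

```text
clock: 20.45
eef_pos: [420.3, 113.9, 327.6]
tcp_rot: [3.14, -0.004, 1.21]
contact_force: [1.6, -0.1, 0.4]
opening: 1.0
```

```bash
python3 look.py w21
python3 - <<'E'
from h import *
for n in("scene","top"):
    im=viewer.grab_frame(n)[:,:,::-1]; cv2.imwrite(f"pics/{n}21.png",im)
E
python3 -c "
import cv2
cv2.imwrite('pics/s21z.png',cv2.resize(cv2.imread('pics/scene21.png')[140:320,60:430],None,fx=2.1,fy=2.1,interpolation=2))"
```

```text
20.45 [420.3 113.9 327.6] [ 3.14  -0.004  1.21 ]
```

View pics/w21.png

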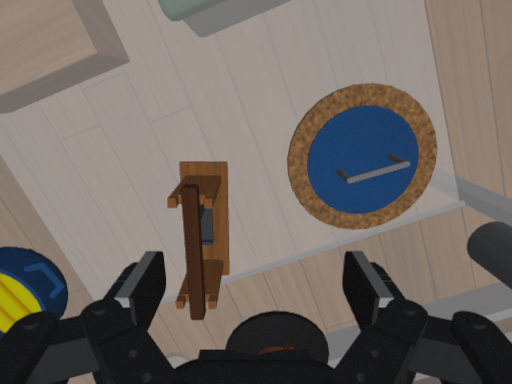

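View pics/s21z.png

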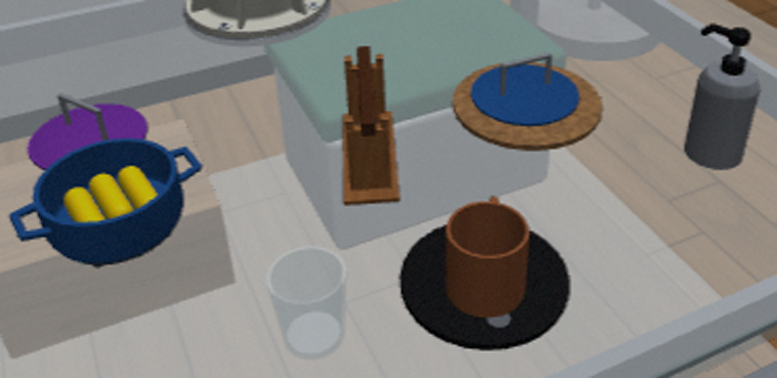

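View pics/top21.png

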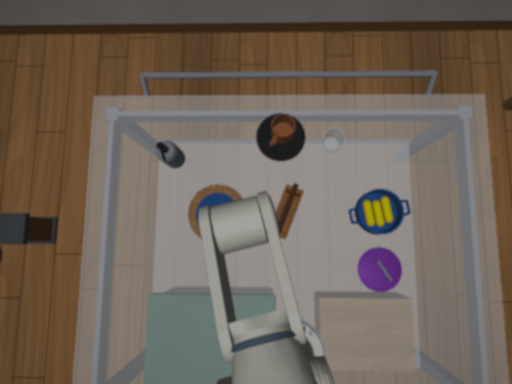

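Run:
```python
from h import *
d=np.load("pics/w21.npz"); c=(d["K"],d["t"],d["M"])
h=cv2.cvtColor(cv2.imread("pics/w21.png"),cv2.COLOR_BGR2HSV)
def circ(lo,hi,z):
    m=cv2.inRange(h,lo,hi); m[:,:280]=0;m[:,442:]=0;m[:75]=0;m[235:]=0
    m=cv2.morphologyEx(m,cv2.MORPH_OPEN,np.ones((3,3)))
    cs=max(cv2.findContours(m,0,1)[0],key=cv2.contourArea);P=np.array([toz(c,q[0],z) for q in cs]);return cv2.minEnclosingCircle(P[:,:2].astype(np.float32))
print(circ((100,120,40),(118,255,255),22),circ((8,90,40),(22,255,255),10))
s=status.sense();print(s["clock"],s["contact_force"],s["qvel"].round(3))
```

```text
((488.00531005859375, 252.29396057128906), 77.04747772216797) ((490.6290283203125, 254.42333984375), 107.00016021728516)
20.6 [ 0.13985609 -0.4144553   0.57047898] [-0.025  0.018  0.006 -0.     0.001 -0.001]
```

The lid centre is about 3–4 mm from the mat centre and the lifter sits in both notches. Nothing is touching the robot, so I'll hand it in.

```bash
python3 -c "
from rig import job; print(job.sign_off())"
```

```text
the job is handed in; nothing more can be done
None
```

I took the lifter from its rest and hooked it under the blue lid's loop. I lifted the lid level, lowered it on the hook onto the cork mat, unhooked, and laid the lifter back in its notches. I handed in at about 20.6 s of the 72 s allowed; sign-off gives no verdict.

**Lid:** in the last wrist picture its centre is about 3–4 mm from the mat's centre, against the 30 mm allowed. It lies flat and wholly inside the mat's edge.

**Lifter:** it looks seated in both notches in the wrist and scene pictures. At release the gripper was within about 1.5 mm of the pose it had when it picked the lifter up. I did not measure the lifter's resting height separately.

**Bystanders:** the tumbler, mug, dispenser, turntable and the purple look-alike look unmoved in the pictures. I did not measure their positions afterwards.

**Departures:**
- The loop bar slid about 7 mm sideways along the tine when the arm slowed over the mat, still inside the 10 mm limit. I shifted the gripper about 4 mm to make up for most of it.
- Reported positions just after faster downward moves were several millimetres off, so I corrected the grasp and the return to the rest from fresh pictures.

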